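# Load the card tester and start it with its spring-return key

## Task

Start a test run on the grey card tester: first push its loaded blue-fronted tray fully home, then turn the red and black key on top clockwise, past run, all the way to its start stop, hold it there for a good second, and let go so that it springs back to run. Do not force the key or turn it to start while the tray is still out, and leave the other things on the bench where they are.

Things in the scene. Friction and masses are not known exactly. Their poses are not given: they have to be found in the camera images.
- tester: grey box, 150 (x) x 170 (y) x 70 mm high, bolted down; origin at the centre of its underside, front with the tray is its -x side, z up. The key's vertical axis passes through x = +10 mm, y = -38 mm of this frame
- tray_front (a point): centre of the outer (-x) face of the tray's blue front panel, 116 mm wide (y), 34 mm high, its lower edge 12 mm over the worktop; axes as the tester's. It carries a small white pull strip on the front, and a green circuit card is screwed to the tray behind it
- tray (a joint): how far the tray is pulled out toward the tester's -x, in m: 0 fully home (firm stop; the panel then stands 8 mm proud of the housing), 0.06 fully out. Slides with about 2 N and stays where it is left
- key: flat key head standing upright on the tester: 56 mm long (x), 8 mm thick (y), from 94 to 118 mm over the worktop, black with a red inset; a narrow shank below it in a steel collar. Origin on the key's vertical axis, 70 mm over the worktop; x runs along the blade, z up. It turns clockwise seen from above. Over 30 N on the key counts as forcing it
- key_center (a point): point on the key's axis at half the height of the head, 106 mm over the worktop; axes as the key's
- key_turn (a joint): turn of the lock barrel, rad, clockwise positive: 0 off, 1.2 run (stop). Friction about 0.05 N m; stays where it is left. It may start up to 0.3 past off. How the lock is clocked in the tester differs by up to 15 degrees either way and is not marked, so run and start are found by feel or by the joint values
- key_start (a joint): further clockwise turn of the key beyond run, rad: 0 released, 0.7 start (firm stop). A spring drives it back: it needs about 0.09 N m to leave 0 and 0.15 N m at the stop. The key's whole turn is key_turn + key_start; key_start leaves 0 only when key_turn has reached run
- mug: striped mug, about 86 mm across and 90 mm high, loose bystander; origin at the centre of its underside
- battery: black battery block 45 x 69 x 17 mm, loose bystander; origin at the centre of its underside
- spare_card: blue circuit card 50 x 75 x 14 mm, loose bystander; origin at the centre of its underside
- solvent_bottle: white bottle 59 mm across, 119 mm high, loose bystander; origin at the centre of its underside

How it is judged:
By the outcome, as a careful person would: the job done as asked, in the order asked, and still so for the second after the job is handed in, with the robot touching nothing.
It also fails if it takes over 72 s, if anything falls off the work surface, if the arm or the gripper's body presses on something with over 40 N, if the wrist force passes 120 N, or if a joint passes its speed limit or range.

## Robot

A 6-joint arm with a two-finger parallel gripper is mounted at the origin on a cart in front of the work surface, level with it; the furniture and walls round the work are solid. World frame = base frame: x ahead of the robot, y to its left, z up, the work surface at z = 0. Lengths are in m, angles in degrees, forces in N, time in s.
With the tool pointing down it reaches from about 0.35 to 0.875 m from the base axis. Payload 4.2 kg.
Tool frame: the origin (TCP) lies midway between the tips of the shut fingers; the grasp point (between the pads) lies 19 mm behind it; z points along the fingers, y is the line along which they close (so a half turn about z gives the same grasp; the last joint's range is limited). The gripper opens to 87 mm and grips with 3 to 60 N. Pads are 19 mm wide; open, the fingers measure 117 mm over their backs; the gripper's body (75 mm by 190 mm) begins 51 mm behind the grasp point.
Start: joints at [-58.866, 22.042, 0.453, 0, -68.411, -14.817], TCP at [0.176, -0.6, 0.223] pointing down, gripper open.
Joint ranges: [-179.83, 179.83], [-69.29, 118.12], [-61.27, 80.66], [-181.25, 117.63], [-171.15, -9.14], [-177.46, 177.46]. Speed limits (degrees/s): [159.86, 159.86, 180, 180, 180, 180].

## Interface

Orientations are given as a 3x3 rotation matrix whose columns are the frame's x, y, z axes.
In Python, from station import * gives the robot as it stands. The module is installed in compiled form; this text tells all that it offers.
- The arm moves only by the tool servo_tool, never from a script. Its argument "deltas" is a list of rows, each an object of numbers: "tx", "ty", "tz": the shift along the tool's x, y, z in mm; "ax", "ay", "az": the turn, a rotation vector about the tool's x, y, z in rad; "claw": the finger opening in mm, from 0 to 87. In form: [{"tx": .., "ty": .., "tz": .., "ax": .., "ay": .., "az": .., "claw": ..}, ...]. A call has 1 to 12 rows; each row is the pose to reach, as a shift and turn from the pose commanded when the call began, along the tool's axes at that moment; what a row does not reach only later rows make up. A row lasts 1/12 s, in which the tool goes at most 41.7 mm and 7.16 degrees, less where a joint would pass 70% of its speed; a pose out of reach is approached as far as the arm can. A call with a gripper value outside its range is refused whole. The fingers move at their own pace and stop on an object; the grip force is fixed at half the most. Time passes only in rows, so rows that repeat a pose let the fingers close. It gives the time, the measured TCP pose, the force, the opening and the grip force at its end, in the units of the state.
- sense(): the state, without advancing time (a new reading comes with each control period).
- capture(name): name is "scene" or "top" or "wrist"; returns the picture (420x560x3 uint8, blue, green, red); there is no depth.
- calibration(name): a dict with "fx", "fy", "cx", "cy" (pixels), "dist" ([k1, k2, p1, p2, k3] as OpenCV has them; the pictures are not rectified), "cam_to_world" (4x4, takes a point from camera to world coordinates); the wrist camera has in their place "hand_eye" (4x4, takes a point from camera to tool coordinates, whose origin is the TCP and whose axes are the flange's). Camera axes: x right, y down, z forward; pixel columns grow to the right and rows downward; lengths in m; the calibration is good to about 2 mm. A picture is of the moment at which its call begins: read the wrist's pose just before it. calibration takes no time and is no camera call.
- finish_job(): hands the job in; it is judged then, once.
Trained networks look in the newest picture that a camera, given by its name, has taken for a name from the list of things; names that differ only in an ending like _2 or _b are one class to them, and where a whole thing is asked for, a point or a joint stands for the part that bears it (a point fixed in the world has none). Each returns a list of dicts, best first, with "confidence" (0 to 1); they miss things now and then, are a little off and sometimes report something else, mostly with a low value. They report only what shows in the picture. A call takes as long as a camera call.
- recognise(label, camera): "xyz" ([x, y, z] in m, in the coordinates of the camera as it stood for that picture, good to about 4 mm: the middle of the surface that is visible of it).
- trace(label, camera): "mask" (420x560 bool, what is visible of it).
The state is a dict: "time_s": time; "joints": joint angles; "joint_velocities": joint speeds; "effort": joint torques, N m; "tcp_pos": TCP position; "ee_rot": TCP orientation; "wrist_force": force on the tool from outside, world axes, zero at the start; "moment": the same for the moment, N m; "gripper_width": opening from 0.0 (shut) to 1.0 (fully open); "gripper_force": force on a finger pad.
Only numpy, scipy, OpenCV 4.12 (cv2) and the standard library are available. Lean on these libraries where they do the work, as an engineer would, in place of code of your own. Each camera call takes 0.05 s, during which the arm holds its last target. There are 200 camera calls.

## Working session

There is one attempt and no reset: what is moved stays moved. The work goes in short steps, Python scripts to look and compute and a tool call to move; the robot and the scene stay as the last step left them, time stands still between calls to the robot, and variables do not carry over. Pictures are saved under pics/ and viewed, at most 10 in all, crops included, and the job is handed in when it is done.

Besides the shell and the picture viewer there is one more tool, called after "Request:" by a JSON object that holds its "op" and its "data". servo_tool: Moves the arm, as the interface text tells. Its arguments: {"type":"object","properties":{"deltas":{"type":"array","items":{"type":"object","properties":{"tx":{"type":"number"},"ty":{"type":"number"},"tz":{"type":"number"},"ax":{"type":"number"},"ay":{"type":"number"},"az":{"type":"number"},"claw":{"type":"number"}}}}},"required":["deltas"]}

```bash
mkdir -p pics
cat > h.py <<'E'
from station import *
import numpy as np, cv2
def w(cam,p):
    T=np.array(calibration(cam)["cam_to_world"]); return (T@np.r_[p,1])[:3]
E
python3 - <<'E'
from h import *
for c in ("scene","top"):
    im=capture(c); cv2.imwrite(f"pics/{c}0.png",im)
    for l in ["tester","tray_front","key","mug","battery","spare_card","solvent_bottle"]:
        r=recognise(l,c)
        print(c,l,[(np.round(w(c,d["xyz"]),3).tolist(),round(d["confidence"],2)) for d in r[:2]])
s=sense(); print(s["time_s"],s["tcp_pos"],s["ee_rot"],s["gripper_width"])
E
```

```text
scene tester [([0.586, 0.067, 0.061], 0.96)]
scene tray_front [([0.511, 0.037, 0.02], 0.75)]
scene key []
scene mug []
scene battery [([0.415, -0.254, 0.017], 0.66)]
scene spare_card [([0.398, 0.225, 0.002], 0.7)]
scene solvent_bottle [([0.557, 0.499, 0.054], 0.97)]
top tester [([0.595, 0.028, 0.07], 0.92), ([0.513, 0.018, 0.025], 0.64)]
top tray_front [([0.512, 0.021, 0.026], 0.96)]
top key [([0.631, -0.013, 0.118], 0.65)]
top mug [([0.592, -0.321, 0.037], 0.96), ([0.511, 0.016, 0.026], 0.68)]
top battery [([0.421, -0.269, 0.017], 0.74), ([0.595, -0.324, 0.04], 0.72)]
top spare_card [([0.401, 0.215, 0.0], 0.68), ([0.56, 0.459, 0.095], 0.25)]
top solvent_bottle [([0.561, 0.455, 0.095], 0.64)]
0.8 [ 0.17562248 -0.59979717  0.22255697] [[-9.59721895e-01 -2.80951746e-01  3.01609875e-05]
 [-2.80951746e-01  9.59721895e-01 -8.78458472e-06]
 [-2.64781157e-05 -1.69045404e-05 -1.00000000e+00]] 0.9984485292308931
```

```bash
python3 -c "
import cv2,numpy as np
a=cv2.imread('pics/scene0.png');b=cv2.imread('pics/top0.png')
cv2.imwrite('pics/both.png',cv2.resize(np.vstack([a,b]),(400,600)) if 0 else b)"
```

```text
(no output)
```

View pics/top0.png

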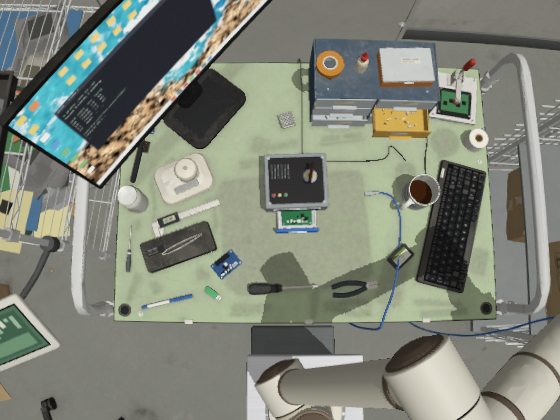

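View pics/scene0.png

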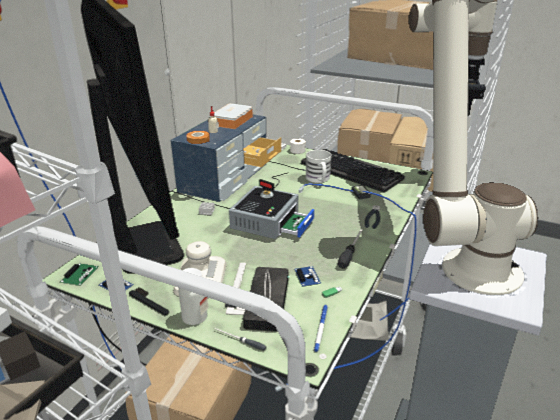

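The top view shows the tester at about (296,181) px with the tray out at (297,222) and the key at (310,175). The scene view agrees, and the way above is free. Next I get the yaw and the key direction from masks.

```bash
cat >> h.py <<'E'
def px2w(cam,uv,z,T=None):
    c=calibration(cam); K=np.array([[c["fx"],0,c["cx"]],[0,c["fy"],c["cy"]],[0,0,1.]])
    n=cv2.undistortPoints(np.array(uv,float).reshape(-1,1,2),K,np.array(c["dist"])).reshape(-1,2)
    if T is None: T=np.array(c["cam_to_world"]) if "cam_to_world" in c else wT(c)
    d=np.c_[n,np.ones(len(n))]@T[:3,:3].T; o=T[:3,3]
    return o+d*((z-o[2])/d[:,2])[:,None]
def wT(c=None):
    s=sense(); T=np.eye(4); T[:3,:3]=s["ee_rot"]; T[:3,3]=s["tcp_pos"]
    return T@np.array((c or calibration("wrist"))["hand_eye"])
def box(cam,label,z,T=None):
    r=trace(label,cam)
    if not r: return None
    m=r[0]["mask"]; v,u=np.nonzero(m)
    P=px2w(cam,np.c_[u,v],z,T)[:,:2]
    b=cv2.minAreaRect((P*1000).astype(np.float32))
    return round(r[0]["confidence"],2),len(u),np.round(b[0],1),np.round(b[1],1),round(b[2],1)
E
python3 - <<'E'
from h import *
im=capture("top")
for l,z in (("tester",.07),("tray_front",.046),("key",.118)): print(l,box("top",l,z))
print(calibration("wrist")["hand_eye"].__repr__())
cv2.imwrite("pics/crop.png",cv2.resize(im[140:250,240:350],(770,770))[:600] if 0 else cv2.resize(im[140:250,240:350],(600,600),interpolation=cv2.INTER_CUBIC))
E
```

```text
tester None
tray_front (0.58, 847, array([510.8,  20.3]), array([ 60.1, 113.5]), 0.1)
key (0.4, 74, array([632.2, -11.1]), array([ 9.4, 54.6]), 80.2)
array([[ 3.20874218e-04, -9.61076777e-01, -2.76281245e-01,
         7.54908401e-02],
       [ 9.99999922e-01,  3.71838316e-04, -1.32079097e-04,
        -1.18134329e-03],
       [ 2.29670105e-04, -2.76281181e-01,  9.61076821e-01,
        -1.62417721e-01],
       [ 0.00000000e+00,  0.00000000e+00,  0.00000000e+00,
         1.00000000e+00]])
```

View pics/crop.png

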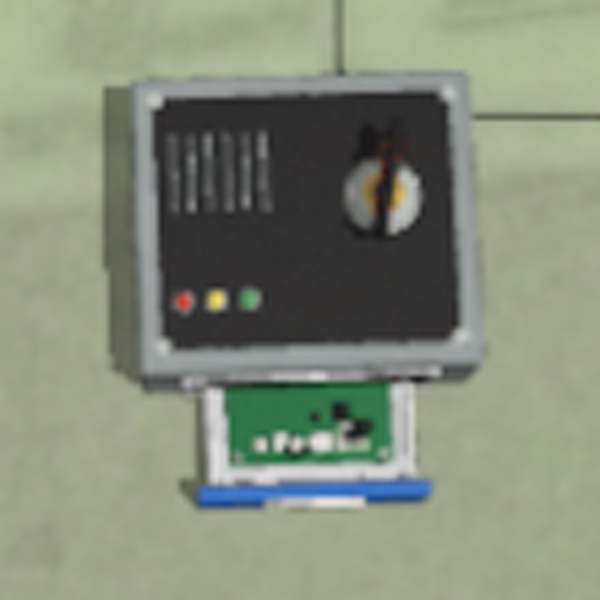

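Request:
{"op": "servo_tool", "data": {"deltas": [{"tx":-18,"ty":22,"tz":-5,"claw":40},{"tx":-36,"ty":44,"tz":-10,"claw":20},{"tx":-54,"ty":66,"tz":-15,"claw":0},{"tx":-72,"ty":90,"tz":-20,"claw":0},{"tx":-90,"ty":112,"tz":-25,"claw":0},{"tx":-108,"ty":135,"tz":-30,"claw":0},{"tx":-126,"ty":158,"tz":-35,"claw":0},{"tx":-144,"ty":180,"tz":-40,"claw":0},{"tx":-162,"ty":203,"tz":-45,"claw":0},{"tx":-180,"ty":225,"tz":-50,"claw":0},{"tx":-198,"ty":248,"tz":-50,"claw":0},{"tx":-216,"ty":270,"tz":-50,"claw":0}]}}

```text
schema error: expected keys tx, ty, tz, ax, ay, az, claw
```

Request:
{"op": "servo_tool", "data": {"deltas": [{"tx":-18,"ty":22,"claw":0},{"tx":-36,"ty":44,"claw":0},{"tx":-54,"ty":66,"claw":0},{"tx":-72,"ty":90,"claw":0},{"tx":-90,"ty":112,"claw":0},{"tx":-108,"ty":135,"claw":0},{"tx":-126,"ty":158,"claw":0},{"tx":-144,"ty":180,"claw":0},{"tx":-162,"ty":203,"claw":0},{"tx":-180,"ty":225,"claw":0},{"tx":-198,"ty":248,"claw":0},{"tx":-202,"ty":253,"claw":0}]}}

```text
schema error: expected keys tx, ty, tz, ax, ay, az, claw
```

Request:
{"op": "servo_tool", "data": {"deltas": [{"az":-0.12},{"az":-0.24},{"az":-0.36},{"az":-0.48},{"az":-0.6},{"az":-0.72},{"az":-0.84},{"az":-0.96},{"az":-1.08},{"az":-1.2},{"az":-1.32},{"az":-1.44}]}}

```text
schema error: expected keys tx, ty, tz, ax, ay, az, claw
```

Request:
{"op": "servo_tool", "data": {"deltas": [{"az":-0.12},{"az":-0.24},{"az":-0.36},{"az":-0.48},{"az":-0.6},{"az":-0.72},{"az":-0.84},{"az":-0.96},{"az":-1.08},{"az":-1.2},{"az":-1.32},{"az":-1.44}]}}

```text
schema error: expected keys tx, ty, tz, ax, ay, az, claw
```

```bash
cat >> h.py <<'E'
def st():
    s=sense(); R=np.array(s["ee_rot"]); print("t",s["time_s"],"tcp",np.round(np.array(s["tcp_pos"])*1000,1),"xdir",round(np.degrees(np.arctan2(R[1,0],R[0,0])),1),"tilt",round(R[2,2],4),"j",np.round(s["joints"],0),"F",np.round(s["wrist_force"],1),"M",np.round(s["moment"],2),"w",round(s["gripper_width"]*87,1),s["gripper_force"])
E
python3 - <<'E'
from h import *
st()
c=np.array([(133,85),(467,72),(484,362),(143,382)])*110/600+[240,140]
P=px2w("top",c,.07)*1000; print(P.round(1), P.mean(0))
T=wT(); im=capture("wrist"); cv2.imwrite("pics/w1.png",im)
for l,z in (("tester",.07),("tray_front",.046),("key",.118)):
    print(l,box("wrist",l,z,T),[(np.round((T@np.r_[d["xyz"],1])[:3],3),d["confidence"]) for d in recognise(l,"wrist")[:2]])
E
```

```text
t 1.0 tcp [ 175.6 -599.8  222.6] xdir -163.7 tilt -1.0 j [-59.  22.   0.  -0. -68. -15.] F [ 0.2  0.1 -0.4] M [-0.02  0.01  0.01] w 87.0 0.0
[[689.1 111.9  70. ]
 [697.  -54.9  70. ]
 [549.9 -60.9  70. ]
 [539.3 106.1  70. ]] [618.80788882  25.55212166  70.        ]
tester None []
tray_front None []
key None []
```

View pics/w1.png

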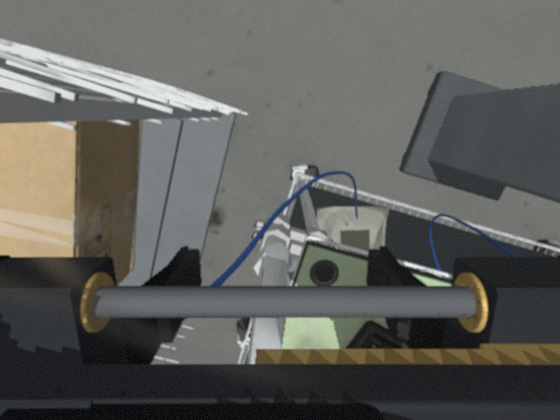

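The moves were refused because each row needs all seven keys. The picture is therefore from the start pose and only shows the cart edge. I resend with all keys.

Request:
{"op": "servo_tool", "data": {"deltas": [{"tx":-18,"ty":22,"tz":-5,"ax":0,"ay":0,"az":0,"claw":40},{"tx":-36,"ty":44,"tz":-10,"ax":0,"ay":0,"az":0,"claw":20},{"tx":-54,"ty":66,"tz":-15,"ax":0,"ay":0,"az":0,"claw":0},{"tx":-72,"ty":90,"tz":-20,"ax":0,"ay":0,"az":0,"claw":0},{"tx":-90,"ty":112,"tz":-25,"ax":0,"ay":0,"az":0,"claw":0},{"tx":-108,"ty":135,"tz":-30,"ax":0,"ay":0,"az":0,"claw":0},{"tx":-126,"ty":158,"tz":-35,"ax":0,"ay":0,"az":0,"claw":0},{"tx":-144,"ty":180,"tz":-40,"ax":0,"ay":0,"az":0,"claw":0},{"tx":-162,"ty":203,"tz":-45,"ax":0,"ay":0,"az":0,"claw":0},{"tx":-180,"ty":225,"tz":-50,"ax":0,"ay":0,"az":0,"claw":0},{"tx":-198,"ty":248,"tz":-50,"ax":0,"ay":0,"az":0,"claw":0},{"tx":-216,"ty":270,"tz":-50,"ax":0,"ay":0,"az":0,"claw":0}]}}

```text
time_s: 2.35
tcp_pos: [0.3074, -0.2787, 0.2732]
ee_rot: [[-0.96, -0.281, 0.002], [-0.281, 0.96, -0.001], [-0.001, -0.001, -1.0]]
wrist_force: [1.0, -0.2, -1.0]
gripper_width: 0.174
gripper_force: 0.0
```

Request:
{"op": "servo_tool", "data": {"deltas": [{"tx":-18,"ty":22,"tz":0,"ax":0,"ay":0,"az":0,"claw":0},{"tx":-36,"ty":44,"tz":0,"ax":0,"ay":0,"az":0,"claw":0},{"tx":-54,"ty":66,"tz":0,"ax":0,"ay":0,"az":0,"claw":0},{"tx":-72,"ty":90,"tz":0,"ax":0,"ay":0,"az":0,"claw":0},{"tx":-90,"ty":112,"tz":0,"ax":0,"ay":0,"az":0,"claw":0},{"tx":-108,"ty":135,"tz":0,"ax":0,"ay":0,"az":0,"claw":0},{"tx":-126,"ty":158,"tz":0,"ax":0,"ay":0,"az":0,"claw":0},{"tx":-144,"ty":180,"tz":0,"ax":0,"ay":0,"az":0,"claw":0},{"tx":-162,"ty":203,"tz":0,"ax":0,"ay":0,"az":0,"claw":0},{"tx":-180,"ty":225,"tz":0,"ax":0,"ay":0,"az":0,"claw":0},{"tx":-198,"ty":248,"tz":0,"ax":0,"ay":0,"az":0,"claw":0},{"tx":-202,"ty":253,"tz":0,"ax":0,"ay":0,"az":0,"claw":0}]}}

```text
time_s: 3.35
tcp_pos: [0.4313, 0.0224, 0.2727]
ee_rot: [[-0.959, -0.284, 0.001], [-0.284, 0.959, 0.001], [-0.001, 0.0, -1.0]]
wrist_force: [0.3, -0.4, -0.4]
gripper_width: 0.002
gripper_force: 0.0
```

Request:
{"op": "servo_tool", "data": {"deltas": [{"tx":0,"ty":0,"tz":0,"ax":0,"ay":0,"az":-0.12,"claw":0},{"tx":0,"ty":0,"tz":0,"ax":0,"ay":0,"az":-0.24,"claw":0},{"tx":0,"ty":0,"tz":0,"ax":0,"ay":0,"az":-0.36,"claw":0},{"tx":0,"ty":0,"tz":0,"ax":0,"ay":0,"az":-0.48,"claw":0},{"tx":0,"ty":0,"tz":0,"ax":0,"ay":0,"az":-0.6,"claw":0},{"tx":0,"ty":0,"tz":0,"ax":0,"ay":0,"az":-0.72,"claw":0},{"tx":0,"ty":0,"tz":0,"ax":0,"ay":0,"az":-0.84,"claw":0},{"tx":0,"ty":0,"tz":0,"ax":0,"ay":0,"az":-0.96,"claw":0},{"tx":0,"ty":0,"tz":0,"ax":0,"ay":0,"az":-1.08,"claw":0},{"tx":0,"ty":0,"tz":0,"ax":0,"ay":0,"az":-1.2,"claw":0},{"tx":0,"ty":0,"tz":0,"ax":0,"ay":0,"az":-1.32,"claw":0},{"tx":0,"ty":0,"tz":0,"ax":0,"ay":0,"az":-1.44,"claw":0}]}}

```text
time_s: 4.35
tcp_pos: [0.4296, 0.0192, 0.2727]
ee_rot: [[0.159, -0.987, 0.0], [-0.987, -0.159, 0.0], [-0.0, -0.0, -1.0]]
wrist_force: [-0.4, 0.1, 0.2]
gripper_width: 0.002
gripper_force: 0.0
```

Request:
{"op": "servo_tool", "data": {"deltas": [{"tx":0,"ty":0,"tz":0,"ax":0,"ay":0,"az":-0.12,"claw":0},{"tx":0,"ty":0,"tz":0,"ax":0,"ay":0,"az":-0.24,"claw":0},{"tx":0,"ty":0,"tz":0,"ax":0,"ay":0,"az":-0.36,"claw":0},{"tx":0,"ty":0,"tz":0,"ax":0,"ay":0,"az":-0.48,"claw":0},{"tx":0,"ty":0,"tz":0,"ax":0,"ay":0,"az":-0.6,"claw":0},{"tx":0,"ty":0,"tz":0,"ax":0,"ay":0,"az":-0.72,"claw":0},{"tx":0,"ty":0,"tz":0,"ax":0,"ay":0,"az":-0.84,"claw":0},{"tx":0,"ty":0,"tz":0,"ax":0,"ay":0,"az":-0.96,"claw":0},{"tx":0,"ty":0,"tz":0,"ax":0,"ay":0,"az":-1.08,"claw":0},{"tx":0,"ty":0,"tz":0,"ax":0,"ay":0,"az":-1.2,"claw":0},{"tx":0,"ty":0,"tz":0,"ax":0,"ay":0,"az":-1.32,"claw":0},{"tx":0,"ty":0,"tz":0,"ax":0,"ay":0,"az":-1.44,"claw":0}]}}

```text
time_s: 5.35
tcp_pos: [0.4296, 0.0192, 0.2727]
ee_rot: [[1.0, 0.029, 0.0], [0.029, -1.0, 0.0], [0.0, -0.0, -1.0]]
wrist_force: [0.1, -0.5, -0.4]
gripper_width: 0.006
gripper_force: 0.0
```

Run:
```python
from h import *
st()
T=wT(); im=capture("wrist"); cv2.imwrite("pics/w2.png",im)
for l,z in (("tester",.07),("tray_front",.046),("key",.118)):
    print(l,box("wrist",l,z,T),[(np.round((T@np.r_[d["xyz"],1])[:3],3),d["confidence"]) for d in recognise(l,"wrist")[:2]])
```

```text
t 5.35 tcp [429.6  19.2 272.7] xdir 1.7 tilt -1.0 j [ 24.   0. -20.  -0. -70.  67.] F [ 0.1 -0.5 -0.4] M [0.   0.16 0.03] w 0.5 0.0
tester (0.69, 18650, array([548. ,  23.2]), array([124.9, 169.8]), 1.7) [(array([0.562, 0.025, 0.074]), 0.63), (array([0.52 , 0.019, 0.024]), 0.32)]
tray_front (0.68, 5112, array([514.1,  21.6]), array([ 59.6, 112.9]), 1.7) [(array([0.518, 0.025, 0.02 ]), 0.56)]
key None []
```

View pics/w2.png

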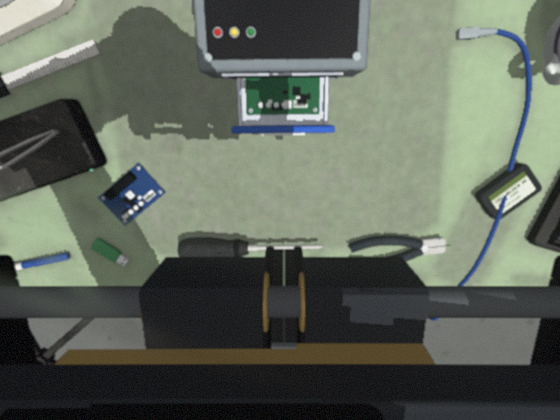

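The wrist view shows the blue panel edge at (233–335, 129) px, with open bench in front of it. The screwdriver and pliers lie well back at row 247. I go down in front of the panel.

Request:
{"op": "servo_tool", "data": {"deltas": [{"tx":8,"ty":0,"tz":30,"ax":0,"ay":0,"az":0,"claw":0},{"tx":16,"ty":0,"tz":60,"ax":0,"ay":0,"az":0,"claw":0},{"tx":24,"ty":0,"tz":90,"ax":0,"ay":0,"az":-0.01,"claw":0},{"tx":30,"ty":0,"tz":120,"ax":0,"ay":0,"az":-0.01,"claw":0},{"tx":32,"ty":0,"tz":150,"ax":0,"ay":0,"az":-0.01,"claw":0},{"tx":32,"ty":0,"tz":180,"ax":0,"ay":0,"az":-0.01,"claw":0},{"tx":32,"ty":0,"tz":200,"ax":0,"ay":0,"az":-0.01,"claw":0},{"tx":32,"ty":0,"tz":215,"ax":0,"ay":0,"az":-0.01,"claw":0},{"tx":32,"ty":0,"tz":228,"ax":0,"ay":0,"az":-0.01,"claw":0},{"tx":32,"ty":0,"tz":238,"ax":0,"ay":0,"az":-0.01,"claw":0},{"tx":32,"ty":0,"tz":242,"ax":0,"ay":0,"az":-0.01,"claw":0},{"tx":32,"ty":0,"tz":242,"ax":0,"ay":0,"az":-0.01,"claw":0}]}}

```text
time_s: 6.7
tcp_pos: [0.4614, 0.0201, 0.0297]
ee_rot: [[0.999, 0.033, -0.002], [0.033, -0.999, -0.001], [-0.002, 0.001, -1.0]]
wrist_force: [0.2, -0.2, -0.3]
gripper_width: 0.005
gripper_force: 0.0
```

Request:
{"op": "servo_tool", "data": {"deltas": [{"tx":4,"ty":0,"tz":0,"ax":0,"ay":0,"az":0,"claw":0},{"tx":8,"ty":0,"tz":0,"ax":0,"ay":0,"az":0,"claw":0},{"tx":12,"ty":0,"tz":0,"ax":0,"ay":0,"az":0,"claw":0},{"tx":16,"ty":0,"tz":0,"ax":0,"ay":0,"az":0,"claw":0},{"tx":20,"ty":0,"tz":0,"ax":0,"ay":0,"az":0,"claw":0},{"tx":24,"ty":0,"tz":0,"ax":0,"ay":0,"az":0,"claw":0},{"tx":28,"ty":0,"tz":0,"ax":0,"ay":0,"az":0,"claw":0},{"tx":32,"ty":0,"tz":0,"ax":0,"ay":0,"az":0,"claw":0},{"tx":36,"ty":0,"tz":0,"ax":0,"ay":0,"az":0,"claw":0},{"tx":40,"ty":0,"tz":0,"ax":0,"ay":0,"az":0,"claw":0},{"tx":44,"ty":0,"tz":0,"ax":0,"ay":0,"az":0,"claw":0},{"tx":48,"ty":0,"tz":0,"ax":0,"ay":0,"az":0,"claw":0}]}}

```text
time_s: 7.7
tcp_pos: [0.5102, 0.0219, 0.0305]
ee_rot: [[0.999, 0.033, -0.0], [0.033, -0.999, -0.0], [-0.0, 0.0, -1.0]]
wrist_force: [-2.2, 0.3, 1.4]
gripper_width: 0.001
gripper_force: 1.1
```

Request:
{"op": "servo_tool", "data": {"deltas": [{"tx":2,"ty":0,"tz":0,"ax":0,"ay":0,"az":0,"claw":0},{"tx":4,"ty":0,"tz":0,"ax":0,"ay":0,"az":0,"claw":0},{"tx":6,"ty":0,"tz":0,"ax":0,"ay":0,"az":0,"claw":0},{"tx":8,"ty":0,"tz":0,"ax":0,"ay":0,"az":0,"claw":0},{"tx":9,"ty":0,"tz":0,"ax":0,"ay":0,"az":0,"claw":0},{"tx":10,"ty":0,"tz":0,"ax":0,"ay":0,"az":0,"claw":0}]}}

```text
time_s: 8.2
tcp_pos: [0.5198, 0.0223, 0.0305]
ee_rot: [[0.999, 0.033, -0.0], [0.033, -0.999, -0.0], [-0.0, 0.0, -1.0]]
wrist_force: [-2.1, 0.8, 0.9]
gripper_width: 0.001
gripper_force: 1.0
```

Request:
{"op": "servo_tool", "data": {"deltas": [{"tx":1,"ty":0,"tz":0,"ax":0,"ay":0,"az":0,"claw":0},{"tx":2,"ty":0,"tz":0,"ax":0,"ay":0,"az":0,"claw":0},{"tx":3,"ty":0,"tz":0,"ax":0,"ay":0,"az":0,"claw":0}]}}

```text
time_s: 8.45
tcp_pos: [0.5228, 0.0223, 0.0305]
ee_rot: [[0.999, 0.033, -0.0], [0.033, -0.999, 0.0], [-0.0, -0.0, -1.0]]
wrist_force: [-1.4, 0.1, 0.8]
gripper_width: 0.002
gripper_force: 1.0
```

Request:
{"op": "servo_tool", "data": {"deltas": [{"tx":1,"ty":0,"tz":0,"ax":0,"ay":0,"az":0,"claw":0},{"tx":2,"ty":0,"tz":0,"ax":0,"ay":0,"az":0,"claw":0},{"tx":3,"ty":0,"tz":0,"ax":0,"ay":0,"az":0,"claw":0}]}}

```text
time_s: 8.7
tcp_pos: [0.5258, 0.0225, 0.0305]
ee_rot: [[0.999, 0.033, -0.0], [0.033, -0.999, 0.0], [-0.0, -0.0, -1.0]]
wrist_force: [-2.0, -0.1, 0.2]
gripper_width: 0.006
gripper_force: 1.0
```

Request:
{"op": "servo_tool", "data": {"deltas": [{"tx":1,"ty":0,"tz":0,"ax":0,"ay":0,"az":0,"claw":0},{"tx":2,"ty":0,"tz":0,"ax":0,"ay":0,"az":0,"claw":0}]}}

```text
time_s: 8.87
tcp_pos: [0.5278, 0.0225, 0.0305]
ee_rot: [[0.999, 0.033, -0.0], [0.033, -0.999, 0.0], [-0.0, -0.0, -1.0]]
wrist_force: [-2.2, 0.0, 0.5]
gripper_width: 0.002
gripper_force: 1.0
```

Request:
{"op": "servo_tool", "data": {"deltas": [{"tx":1,"ty":0,"tz":0,"ax":0,"ay":0,"az":0,"claw":0},{"tx":2,"ty":0,"tz":0,"ax":0,"ay":0,"az":0,"claw":0}]}}

```text
time_s: 9.03
tcp_pos: [0.5286, 0.0225, 0.0304]
ee_rot: [[0.999, 0.033, -0.003], [0.033, -0.999, -0.0], [-0.003, 0.0, -1.0]]
wrist_force: [-6.1, 2.3, 4.7]
gripper_width: 0.002
gripper_force: 3.3
```

Request:
{"op": "servo_tool", "data": {"deltas": [{"tx":1,"ty":0,"tz":0,"ax":0,"ay":0,"az":0,"claw":0},{"tx":2,"ty":0,"tz":0,"ax":0,"ay":0,"az":0,"claw":0}]}}

```text
time_s: 9.2
tcp_pos: [0.5287, 0.0222, 0.0302]
ee_rot: [[0.999, 0.032, -0.007], [0.032, -0.999, -0.001], [-0.007, 0.001, -1.0]]
wrist_force: [-9.7, 3.2, 7.1]
gripper_width: 0.002
gripper_force: 5.0
```

The tray met its firm stop at TCP x = 0.5287, and the force rose from 2 to 10 N. I back off, rise and look at the key.

Request:
{"op": "servo_tool", "data": {"deltas": [{"tx":-10,"ty":0,"tz":0,"ax":0,"ay":0,"az":0,"claw":0},{"tx":-25,"ty":0,"tz":0,"ax":0,"ay":0,"az":0,"claw":0},{"tx":-30,"ty":0,"tz":-25,"ax":0,"ay":0,"az":0,"claw":0},{"tx":-30,"ty":0,"tz":-60,"ax":0,"ay":0,"az":0,"claw":0},{"tx":-30,"ty":0,"tz":-95,"ax":0,"ay":0,"az":0,"claw":0},{"tx":-30,"ty":0,"tz":-130,"ax":0,"ay":0,"az":0,"claw":0},{"tx":-30,"ty":0,"tz":-165,"ax":0,"ay":0,"az":0,"claw":0},{"tx":-10,"ty":5,"tz":-190,"ax":0,"ay":0,"az":0,"claw":0},{"tx":10,"ty":15,"tz":-205,"ax":0,"ay":0,"az":0,"claw":10},{"tx":30,"ty":25,"tz":-215,"ax":0,"ay":0,"az":0,"claw":20},{"tx":45,"ty":36,"tz":-220,"ax":0,"ay":0,"az":0,"claw":30},{"tx":45,"ty":36,"tz":-220,"ax":0,"ay":0,"az":0,"claw":30}]}}

```text
time_s: 10.2
tcp_pos: [0.5818, -0.013, 0.2521]
ee_rot: [[0.999, 0.031, 0.007], [0.031, -1.0, -0.0], [0.007, 0.0, -1.0]]
wrist_force: [0.6, 0.4, 0.4]
gripper_width: 0.224
gripper_force: 0.0
```

Run:
```python
from h import *
st()
T=wT(); im=capture("wrist"); cv2.imwrite("pics/w3.png",im)
for l,z in (("tester",.07),("tray_front",.046),("key",.118)):
    print(l,box("wrist",l,z,T),[(np.round((T@np.r_[d["xyz"],1])[:3],3),d["confidence"]) for d in recognise(l,"wrist")[:2]])
```

```text
t 10.2 tcp [581.8 -13.  252.1] xdir 1.8 tilt -1.0 j [ 15.  17.  -3.   0. -70.  77.] F [0.6 0.4 0.4] M [-0.1   0.15  0.01] w 19.5 0.0
tester (0.73, 23785, array([622. ,  25.4]), array([151.7, 168. ]), 2.2) [(array([0.626, 0.033, 0.074]), 0.8)]
tray_front (0.53, 105, array([540.4,  23.3]), array([ 3.6, 49.1]), 1.8) [(array([0.543, 0.028, 0.044]), 0.44)]
key (0.66, 605, array([634.6, -11.6]), array([ 8.9, 54.5]), 81.5) [(array([ 0.636, -0.012,  0.122]), 0.76)]
```

View pics/w3.png

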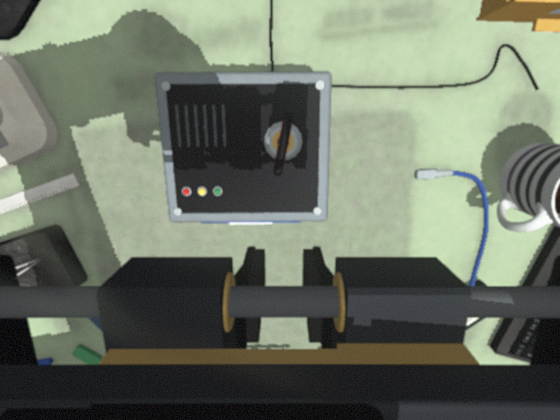

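The wrist view shows the panel home, as only a thin blue line is left at (250,221) px. The key is at (284,148) px, which is about (0.6335, -0.0117) with the blade at about -9°. I move over it with the tool turned to match and the fingers around it but not squeezing.

Request:
{"op": "servo_tool", "data": {"deltas": [{"tx":15,"ty":0,"tz":0,"ax":0,"ay":0,"az":0.06,"claw":40},{"tx":30,"ty":0,"tz":0,"ax":0,"ay":0,"az":0.12,"claw":40},{"tx":45,"ty":0,"tz":10,"ax":0,"ay":0,"az":0.19,"claw":40},{"tx":52,"ty":0,"tz":30,"ax":0,"ay":0,"az":0.19,"claw":40},{"tx":52,"ty":0,"tz":55,"ax":0,"ay":0,"az":0.19,"claw":40},{"tx":52,"ty":0,"tz":80,"ax":0,"ay":0,"az":0.19,"claw":40},{"tx":52,"ty":0,"tz":105,"ax":0,"ay":0,"az":0.19,"claw":40},{"tx":52,"ty":0,"tz":125,"ax":0,"ay":0,"az":0.19,"claw":40},{"tx":52,"ty":0,"tz":140,"ax":0,"ay":0,"az":0.19,"claw":40},{"tx":52,"ty":0,"tz":152,"ax":0,"ay":0,"az":0.19,"claw":40},{"tx":52,"ty":0,"tz":158,"ax":0,"ay":0,"az":0.19,"claw":40},{"tx":52,"ty":0,"tz":158,"ax":0,"ay":0,"az":0.19,"claw":40}]}}

```text
time_s: 11.55
tcp_pos: [0.6288, -0.01, 0.091]
ee_rot: [[0.988, -0.156, -0.003], [-0.156, -0.988, -0.001], [-0.003, 0.001, -1.0]]
wrist_force: [0.8, 0.5, 0.7]
gripper_width: 0.463
gripper_force: 0.0
```

Request:
{"op": "servo_tool", "data": {"deltas": [{"tx":0,"ty":0,"tz":0,"ax":0,"ay":0,"az":0,"claw":25},{"tx":0,"ty":0,"tz":0,"ax":0,"ay":0,"az":0,"claw":18},{"tx":0,"ty":0,"tz":0,"ax":0,"ay":0,"az":0,"claw":14},{"tx":0,"ty":0,"tz":0,"ax":0,"ay":0,"az":0,"claw":12},{"tx":0,"ty":0,"tz":0,"ax":0,"ay":0,"az":0,"claw":12}]}}

```text
time_s: 11.97
tcp_pos: [0.6302, -0.0101, 0.0933]
ee_rot: [[0.988, -0.156, 0.001], [-0.156, -0.988, 0.0], [0.001, -0.0, -1.0]]
wrist_force: [0.7, 0.3, 0.1]
gripper_width: 0.182
gripper_force: 0.0
```

Run:
```python
from h import *
st()
```

```text
t 11.9667 tcp [630.2 -10.1  93.3] xdir -9.0 tilt -1.0 j [ 14.  29.  -8.   0. -53.  67.] F [0.7 0.3 0.1] M [-0.1   0.13  0.06] w 15.8 0.0
```

Request:
{"op": "servo_tool", "data": {"deltas": [{"tx":1.7,"ty":0.5,"tz":0,"ax":0,"ay":0,"az":0,"claw":14},{"tx":3.4,"ty":1,"tz":0,"ax":0,"ay":0,"az":0,"claw":13},{"tx":3.4,"ty":1,"tz":0,"ax":0,"ay":0,"az":0,"claw":12},{"tx":3.4,"ty":1,"tz":0,"ax":0,"ay":0,"az":0,"claw":12}]}}

```text
time_s: 12.3
tcp_pos: [0.6332, -0.0117, 0.0925]
ee_rot: [[0.988, -0.156, -0.0], [-0.156, -0.988, 0.0], [-0.0, -0.0, -1.0]]
wrist_force: [0.4, -0.2, -0.1]
gripper_width: 0.142
gripper_force: 0.0
```

Request:
{"op": "servo_tool", "data": {"deltas": [{"tx":0,"ty":0,"tz":0,"ax":0,"ay":0,"az":0,"claw":11},{"tx":0,"ty":0,"tz":0,"ax":0,"ay":0,"az":0,"claw":10},{"tx":0,"ty":0,"tz":0,"ax":0,"ay":0,"az":0,"claw":10},{"tx":0,"ty":0,"tz":0,"ax":0,"ay":0,"az":0,"claw":10}]}}

```text
time_s: 12.63
tcp_pos: [0.6331, -0.0115, 0.0925]
ee_rot: [[0.988, -0.156, 0.0], [-0.156, -0.988, 0.0], [0.0, -0.0, -1.0]]
wrist_force: [0.6, 0.8, 0.1]
gripper_width: 0.116
gripper_force: 0.3
```

Run:
```python
from h import *
st()
```

```text
t 12.6333 tcp [633.1 -11.5  92.5] xdir -9.0 tilt -1.0 j [ 14.  29.  -8.  -0. -53.  67.] F [0.6 0.8 0.1] M [0.08 0.17 0.02] w 10.1 0.25387726513145026
```

Request:
{"op": "servo_tool", "data": {"deltas": [{"tx":0,"ty":0,"tz":0,"ax":0,"ay":0,"az":0.05,"claw":10},{"tx":0,"ty":0,"tz":0,"ax":0,"ay":0,"az":0.1,"claw":10},{"tx":0,"ty":0,"tz":0,"ax":0,"ay":0,"az":0.15,"claw":10},{"tx":0,"ty":0,"tz":0,"ax":0,"ay":0,"az":0.2,"claw":10},{"tx":0,"ty":0,"tz":0,"ax":0,"ay":0,"az":0.25,"claw":10},{"tx":0,"ty":0,"tz":0,"ax":0,"ay":0,"az":0.3,"claw":10}]}}

```text
time_s: 13.13
tcp_pos: [0.633, -0.0105, 0.0925]
ee_rot: [[0.897, -0.443, -0.0], [-0.443, -0.897, 0.001], [-0.001, -0.001, -1.0]]
wrist_force: [-1.2, 3.2, -0.4]
gripper_width: 0.112
gripper_force: 2.5
```

Run:
```python
from h import *
st()
```

```text
t 13.1333 tcp [633.  -10.5  92.5] xdir -26.3 tilt -1.0 j [ 14.  29.  -8.  -0. -53.  50.] F [-1.2  3.2 -0.4] M [1.01 0.39 0.04] w 9.7 2.4917363759232103
```

Request:
{"op": "servo_tool", "data": {"deltas": [{"tx":-0.5,"ty":-0.5,"tz":0,"ax":0,"ay":0,"az":0.05,"claw":10},{"tx":-1,"ty":-1,"tz":0,"ax":0,"ay":0,"az":0.1,"claw":10},{"tx":-1,"ty":-1,"tz":0,"ax":0,"ay":0,"az":0.15,"claw":10},{"tx":-1,"ty":-1,"tz":0,"ax":0,"ay":0,"az":0.2,"claw":10},{"tx":-1,"ty":-1,"tz":0,"ax":0,"ay":0,"az":0.25,"claw":10},{"tx":-1,"ty":-1,"tz":0,"ax":0,"ay":0,"az":0.3,"claw":10}]}}

```text
time_s: 13.63
tcp_pos: [0.633, -0.01, 0.0925]
ee_rot: [[0.726, -0.688, 0.001], [-0.688, -0.726, 0.0], [0.0, -0.001, -1.0]]
wrist_force: [1.5, 0.5, -1.0]
gripper_width: 0.117
gripper_force: 2.5
```

Run:
```python
from h import *
st()
```

```text
t 13.6333 tcp [633.  -10.   92.5] xdir -43.5 tilt -1.0 j [ 14.  29.  -8.  -0. -53.  33.] F [ 1.5  0.5 -1. ] M [ 0.21 -0.08  0.05] w 10.2 2.5227000387531007
```

Well centred, and the moment of 0.05 N·m is the barrel friction. I keep turning.

Request:
{"op": "servo_tool", "data": {"deltas": [{"tx":0,"ty":0,"tz":0,"ax":0,"ay":0,"az":0.05,"claw":10},{"tx":0,"ty":0,"tz":0,"ax":0,"ay":0,"az":0.1,"claw":10},{"tx":0,"ty":0,"tz":0,"ax":0,"ay":0,"az":0.15,"claw":10},{"tx":0,"ty":0,"tz":0,"ax":0,"ay":0,"az":0.2,"claw":10},{"tx":0,"ty":0,"tz":0,"ax":0,"ay":0,"az":0.25,"claw":10}]}}

```text
time_s: 14.05
tcp_pos: [0.6332, -0.0098, 0.0925]
ee_rot: [[0.533, -0.846, 0.001], [-0.846, -0.533, 0.001], [0.0, -0.001, -1.0]]
wrist_force: [0.9, 1.2, -0.5]
gripper_width: 0.119
gripper_force: 2.5
```

Run:
```python
from h import *
st()
```

```text
t 14.05 tcp [633.2  -9.8  92.5] xdir -57.8 tilt -1.0 j [ 14.  29.  -8.  -0. -53.  18.] F [ 0.9  1.2 -0.5] M [ 0.34 -0.16  0.03] w 10.3 2.5489685474167345
```

Request:
{"op": "servo_tool", "data": {"deltas": [{"tx":0,"ty":0,"tz":0,"ax":0,"ay":0,"az":0.05,"claw":10},{"tx":0,"ty":0,"tz":0,"ax":0,"ay":0,"az":0.1,"claw":10},{"tx":0,"ty":0,"tz":0,"ax":0,"ay":0,"az":0.15,"claw":10},{"tx":0,"ty":0,"tz":0,"ax":0,"ay":0,"az":0.2,"claw":10}]}}

```text
time_s: 14.38
tcp_pos: [0.6334, -0.0097, 0.0925]
ee_rot: [[0.354, -0.935, 0.002], [-0.935, -0.354, 0.001], [-0.0, -0.002, -1.0]]
wrist_force: [1.7, 1.1, -2.0]
gripper_width: 0.114
gripper_force: 2.6
```

Run:
```python
from h import *
st()
```

```text
t 14.3833 tcp [633.4  -9.7  92.5] xdir -69.3 tilt -1.0 j [ 14.  29.  -8.  -0. -53.   7.] F [ 1.7  1.1 -2. ] M [ 0.43 -0.29  0.04] w 9.9 2.5605616053871927
```

Request:
{"op": "servo_tool", "data": {"deltas": [{"tx":-0.3,"ty":-0.6,"tz":0,"ax":0,"ay":0,"az":0.05,"claw":10},{"tx":-0.3,"ty":-0.6,"tz":0,"ax":0,"ay":0,"az":0.1,"claw":10},{"tx":-0.3,"ty":-0.6,"tz":0,"ax":0,"ay":0,"az":0.15,"claw":10},{"tx":-0.3,"ty":-0.6,"tz":0,"ax":0,"ay":0,"az":0.2,"claw":10}]}}

```text
time_s: 14.72
tcp_pos: [0.6336, -0.0096, 0.0925]
ee_rot: [[0.161, -0.987, 0.001], [-0.987, -0.161, 0.0], [-0.0, -0.001, -1.0]]
wrist_force: [0.9, 0.3, -0.4]
gripper_width: 0.114
gripper_force: 4.9
```

Run:
```python
from h import *
st()
```

```text
t 14.7167 tcp [633.6  -9.6  92.5] xdir -80.7 tilt -1.0 j [ 14.  29.  -8.   0. -53.  -4.] F [ 0.9  0.3 -0.4] M [ 0.2  -0.19  0.14] w 9.9 4.8986181547661545
```

Request:
{"op": "servo_tool", "data": {"deltas": [{"tx":0,"ty":0,"tz":0,"ax":0,"ay":0,"az":0.05,"claw":10},{"tx":0,"ty":0,"tz":0,"ax":0,"ay":0,"az":0.1,"claw":10},{"tx":0,"ty":0,"tz":0,"ax":0,"ay":0,"az":0.15,"claw":10}]}}

```text
time_s: 14.97
tcp_pos: [0.6338, -0.0095, 0.0925]
ee_rot: [[0.012, -1.0, 0.001], [-1.0, -0.012, 0.0], [-0.0, -0.001, -1.0]]
wrist_force: [1.0, -0.1, -0.6]
gripper_width: 0.114
gripper_force: 5.5
```

Run:
```python
from h import *
st()
```

```text
t 14.9667 tcp [633.8  -9.5  92.5] xdir -89.3 tilt -1.0 j [ 14.  29.  -8.   0. -53. -13.] F [ 1.  -0.1 -0.6] M [ 0.15 -0.35  0.14] w 10.0 5.457760346325813
```

The pad force doubled and the moment is now 0.14, so the key is past run and into the spring. The start stop should come about 40° after run, near -112 to -120° on the tool.

Request:
{"op": "servo_tool", "data": {"deltas": [{"tx":0,"ty":0,"tz":0,"ax":0,"ay":0,"az":0.05,"claw":10},{"tx":0,"ty":0,"tz":0,"ax":0,"ay":0,"az":0.1,"claw":10},{"tx":0,"ty":0,"tz":0,"ax":0,"ay":0,"az":0.15,"claw":10},{"tx":0,"ty":0,"tz":0,"ax":0,"ay":0,"az":0.2,"claw":10},{"tx":0,"ty":0,"tz":0,"ax":0,"ay":0,"az":0.25,"claw":10},{"tx":0,"ty":0,"tz":0,"ax":0,"ay":0,"az":0.3,"claw":10}]}}

```text
time_s: 15.47
tcp_pos: [0.6341, -0.0095, 0.0925]
ee_rot: [[-0.284, -0.959, 0.002], [-0.959, 0.284, 0.0], [-0.001, -0.002, -1.0]]
wrist_force: [1.7, 0.8, -1.7]
gripper_width: 0.118
gripper_force: 6.6
```

Run:
```python
from h import *
st()
```

```text
t 15.4667 tcp [634.1  -9.5  92.5] xdir -106.5 tilt -1.0 j [ 14.  29.  -8.   0. -53. -30.] F [ 1.7  0.8 -1.7] M [ 0.09 -0.51  0.16] w 10.3 6.589565224057878
```

Request:
{"op": "servo_tool", "data": {"deltas": [{"tx":0,"ty":0,"tz":0,"ax":0,"ay":0,"az":0.03,"claw":10},{"tx":0,"ty":0,"tz":0,"ax":0,"ay":0,"az":0.06,"claw":10}]}}

```text
time_s: 15.63
tcp_pos: [0.6342, -0.0095, 0.0925]
ee_rot: [[-0.34, -0.941, 0.002], [-0.941, 0.34, 0.0], [-0.001, -0.002, -1.0]]
wrist_force: [1.3, 0.4, -1.8]
gripper_width: 0.118
gripper_force: 6.7
```

Run:
```python
from h import *
st()
```

```text
t 15.6333 tcp [634.2  -9.5  92.5] xdir -109.9 tilt -1.0 j [ 14.  29.  -8.   0. -53. -34.] F [ 1.3  0.4 -1.8] M [ 0.09 -0.54  0.08] w 10.3 6.658621964743361
```

Request:
{"op": "servo_tool", "data": {"deltas": [{"tx":0,"ty":0,"tz":0,"ax":0,"ay":0,"az":0.03,"claw":10},{"tx":0,"ty":0,"tz":0,"ax":0,"ay":0,"az":0.06,"claw":10}]}}

```text
time_s: 15.8
tcp_pos: [0.6342, -0.0095, 0.0925]
ee_rot: [[-0.395, -0.919, 0.002], [-0.919, 0.395, 0.0], [-0.001, -0.002, -1.0]]
wrist_force: [2.6, 0.4, -2.0]
gripper_width: 0.117
gripper_force: 13.1
```

Request:
{"op": "servo_tool", "data": {"deltas": [{"tx":0,"ty":0,"tz":0,"ax":0,"ay":0,"az":0.03,"claw":10},{"tx":0,"ty":0,"tz":0,"ax":0,"ay":0,"az":0.05,"claw":10}]}}

```text
time_s: 15.97
tcp_pos: [0.6341, -0.0095, 0.0925]
ee_rot: [[-0.439, -0.898, 0.002], [-0.898, 0.439, -0.0], [-0.001, -0.002, -1.0]]
wrist_force: [3.3, 0.7, -2.4]
gripper_width: 0.125
gripper_force: 27.7
```

Run:
```python
from h import *
st()
```

```text
t 15.9667 tcp [634.1  -9.5  92.5] xdir -116.1 tilt -1.0 j [ 14.  29.  -8.   0. -53. -40.] F [ 3.3  0.7 -2.4] M [ 0.12 -0.8   0.69] w 10.9 27.70126198651269
```

The stop was reached at about -112.5°. The pad force is now 27.7 N, so I ease back a little, staying against the stop, and hold.

Request:
{"op": "servo_tool", "data": {"deltas": [{"tx":0,"ty":0,"tz":0,"ax":0,"ay":0,"az":-0.04,"claw":10},{"tx":0,"ty":0,"tz":0,"ax":0,"ay":0,"az":-0.04,"claw":10}]}}

```text
time_s: 16.13
tcp_pos: [0.6341, -0.0095, 0.0925]
ee_rot: [[-0.403, -0.915, 0.002], [-0.915, 0.403, 0.0], [-0.001, -0.002, -1.0]]
wrist_force: [3.4, -0.3, -3.5]
gripper_width: 0.116
gripper_force: 13.2
```

Run:
```python
from h import *
st()
```

```text
t 16.1333 tcp [634.1  -9.5  92.5] xdir -113.8 tilt -1.0 j [ 14.  29.  -8.   0. -53. -38.] F [ 3.4 -0.3 -3.5] M [ 0.14 -0.99  0.35] w 10.1 13.217954528226983
```

Request:
{"op": "servo_tool", "data": {"deltas": [{"tx":0,"ty":0,"tz":0,"ax":0,"ay":0,"az":0,"claw":10},{"tx":0,"ty":0,"tz":0,"ax":0,"ay":0,"az":0,"claw":10},{"tx":0,"ty":0,"tz":0,"ax":0,"ay":0,"az":0,"claw":10},{"tx":0,"ty":0,"tz":0,"ax":0,"ay":0,"az":0,"claw":10},{"tx":0,"ty":0,"tz":0,"ax":0,"ay":0,"az":0,"claw":10},{"tx":0,"ty":0,"tz":0,"ax":0,"ay":0,"az":0,"claw":10},{"tx":0,"ty":0,"tz":0,"ax":0,"ay":0,"az":0,"claw":10},{"tx":0,"ty":0,"tz":0,"ax":0,"ay":0,"az":0,"claw":10},{"tx":0,"ty":0,"tz":0,"ax":0,"ay":0,"az":0,"claw":10},{"tx":0,"ty":0,"tz":0,"ax":0,"ay":0,"az":0,"claw":10},{"tx":0,"ty":0,"tz":0,"ax":0,"ay":0,"az":0,"claw":10},{"tx":0,"ty":0,"tz":0,"ax":0,"ay":0,"az":0,"claw":10}]}}

```text
time_s: 17.13
tcp_pos: [0.634, -0.0095, 0.0926]
ee_rot: [[-0.404, -0.915, 0.002], [-0.915, 0.404, 0.0], [-0.001, -0.002, -1.0]]
wrist_force: [4.8, 0.4, -4.4]
gripper_width: 0.121
gripper_force: 14.1
```

Request:
{"op": "servo_tool", "data": {"deltas": [{"tx":0,"ty":0,"tz":0,"ax":0,"ay":0,"az":0,"claw":10},{"tx":0,"ty":0,"tz":0,"ax":0,"ay":0,"az":0,"claw":10},{"tx":0,"ty":0,"tz":0,"ax":0,"ay":0,"az":0,"claw":10},{"tx":0,"ty":0,"tz":0,"ax":0,"ay":0,"az":0,"claw":10},{"tx":0,"ty":0,"tz":0,"ax":0,"ay":0,"az":0,"claw":10},{"tx":0,"ty":0,"tz":0,"ax":0,"ay":0,"az":0,"claw":10}]}}

```text
time_s: 17.63
tcp_pos: [0.634, -0.0095, 0.0926]
ee_rot: [[-0.404, -0.915, 0.002], [-0.915, 0.404, 0.0], [-0.001, -0.002, -1.0]]
wrist_force: [4.8, 1.3, -3.2]
gripper_width: 0.12
gripper_force: 14.1
```

Held for more than 1.5 s. Now I open wide so that the key springs back freely, then rise straight up.

Request:
{"op": "servo_tool", "data": {"deltas": [{"tx":0,"ty":0,"tz":0,"ax":0,"ay":0,"az":0,"claw":87},{"tx":0,"ty":0,"tz":0,"ax":0,"ay":0,"az":0,"claw":87},{"tx":0,"ty":0,"tz":0,"ax":0,"ay":0,"az":0,"claw":87},{"tx":0,"ty":0,"tz":0,"ax":0,"ay":0,"az":0,"claw":87},{"tx":0,"ty":0,"tz":0,"ax":0,"ay":0,"az":0,"claw":87},{"tx":0,"ty":0,"tz":0,"ax":0,"ay":0,"az":0,"claw":87},{"tx":0,"ty":0,"tz":0,"ax":0,"ay":0,"az":0,"claw":87},{"tx":0,"ty":0,"tz":0,"ax":0,"ay":0,"az":0,"claw":87},{"tx":0,"ty":0,"tz":0,"ax":0,"ay":0,"az":0,"claw":87},{"tx":0,"ty":0,"tz":0,"ax":0,"ay":0,"az":0,"claw":87}]}}

```text
time_s: 18.47
tcp_pos: [0.6326, -0.0102, 0.0923]
ee_rot: [[-0.405, -0.915, -0.001], [-0.915, 0.405, -0.0], [0.001, 0.001, -1.0]]
wrist_force: [0.4, 0.2, 0.2]
gripper_width: 0.794
gripper_force: 0.0
```

Request:
{"op": "servo_tool", "data": {"deltas": [{"tx":0,"ty":0,"tz":-10,"ax":0,"ay":0,"az":0,"claw":87},{"tx":0,"ty":0,"tz":-25,"ax":0,"ay":0,"az":0,"claw":87},{"tx":0,"ty":0,"tz":-45,"ax":0,"ay":0,"az":0,"claw":87},{"tx":0,"ty":0,"tz":-70,"ax":0,"ay":0,"az":0,"claw":87},{"tx":0,"ty":0,"tz":-95,"ax":0,"ay":0,"az":0,"claw":87},{"tx":0,"ty":0,"tz":-120,"ax":0,"ay":0,"az":0,"claw":87},{"tx":0,"ty":0,"tz":-145,"ax":0,"ay":0,"az":0,"claw":87},{"tx":0,"ty":40,"tz":-160,"ax":0,"ay":0,"az":0,"claw":87},{"tx":0,"ty":80,"tz":-160,"ax":0,"ay":0,"az":0,"claw":87},{"tx":0,"ty":120,"tz":-160,"ax":0,"ay":0,"az":0,"claw":87},{"tx":0,"ty":150,"tz":-160,"ax":0,"ay":0,"az":0,"claw":87},{"tx":0,"ty":150,"tz":-160,"ax":0,"ay":0,"az":0,"claw":87}]}}

```text
time_s: 19.47
tcp_pos: [0.4913, 0.0515, 0.2541]
ee_rot: [[-0.402, -0.916, -0.0], [-0.916, 0.402, 0.001], [-0.001, 0.001, -1.0]]
wrist_force: [0.8, 0.1, -0.1]
gripper_width: 1.0
gripper_force: 0.0
```

Run:
```python
from h import *
st()
T=wT(); im=capture("wrist"); cv2.imwrite("pics/w4.png",im); print("wrist key",box("wrist","key",.118,T))
im=capture("top"); cv2.imwrite("pics/t2.png",cv2.resize(im[100:300,180:460],(784,560))); 
for l,z in (("tray_front",.046),("key",.118)): print(l,box("top",l,z))
```

```text
t 19.4667 tcp [491.3  51.5 254.1] xdir -113.7 tilt -1.0 j [ 25.   8. -14.  -0. -68. -48.] F [ 0.8  0.1 -0.1] M [0.02 0.11 0.  ] w 87.0 0.0
wrist key (0.66, 1213, array([627.1, -13.6]), array([21.8, 58. ]), 25.8)
tray_front (0.34, 1047, array([ 595.9, -322.7]), array([106.6, 106.5]), 84.0)
key None
```

View pics/w4.png

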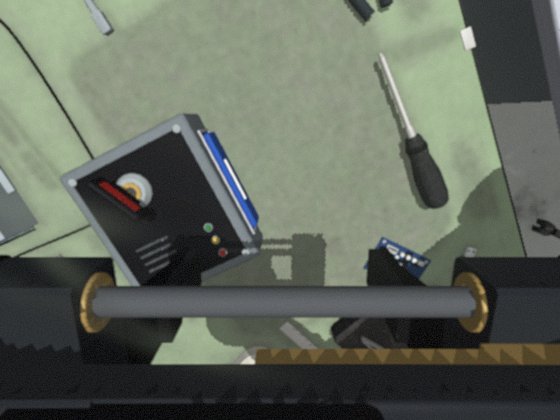

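View pics/t2.png

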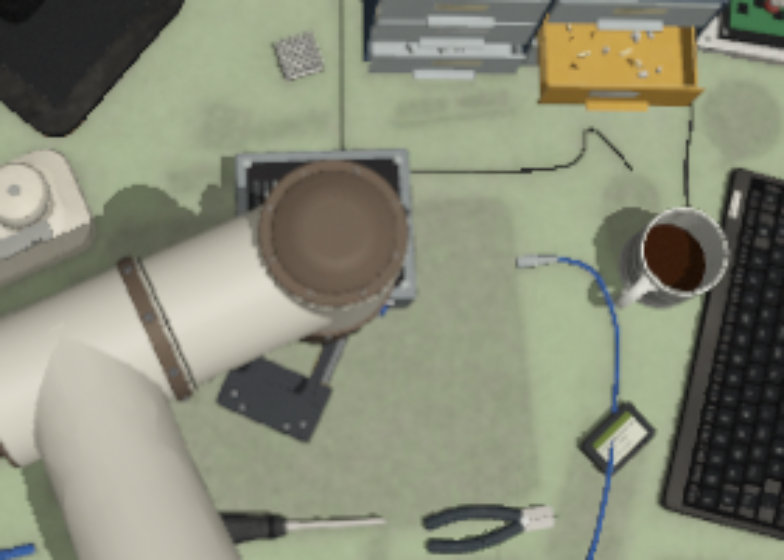

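The wrist view shows the tray home, with the blue panel at (225,175) px, and the key free at (115,195) px. The mug, battery, pliers and screwdriver are unmoved. The key is seen obliquely, so I go back over it to check its angle.

Request:
{"op": "servo_tool", "data": {"deltas": [{"tx":-3,"ty":-14,"tz":0,"ax":0,"ay":0,"az":0,"claw":87},{"tx":-6,"ty":-28,"tz":0,"ax":0,"ay":0,"az":0,"claw":87},{"tx":-10,"ty":-42,"tz":0,"ax":0,"ay":0,"az":0,"claw":87},{"tx":-14,"ty":-56,"tz":0,"ax":0,"ay":0,"az":0,"claw":87},{"tx":-18,"ty":-70,"tz":0,"ax":0,"ay":0,"az":0,"claw":87},{"tx":-22,"ty":-84,"tz":0,"ax":0,"ay":0,"az":0,"claw":87},{"tx":-26,"ty":-98,"tz":0,"ax":0,"ay":0,"az":0,"claw":87},{"tx":-30,"ty":-110,"tz":0,"ax":0,"ay":0,"az":0,"claw":87},{"tx":-30,"ty":-122,"tz":0,"ax":0,"ay":0,"az":0,"claw":87},{"tx":-30,"ty":-122,"tz":0,"ax":0,"ay":0,"az":0,"claw":87},{"tx":-30,"ty":-122,"tz":0,"ax":0,"ay":0,"az":0,"claw":87}]}}

```text
time_s: 20.63
tcp_pos: [0.6204, 0.0281, 0.2512]
ee_rot: [[-0.406, -0.914, -0.002], [-0.914, 0.406, -0.001], [0.001, 0.002, -1.0]]
wrist_force: [-0.2, -0.3, -0.6]
gripper_width: 1.001
gripper_force: 0.0
```

Run:
```python
from h import *
st()
T=wT(); im=capture("wrist"); cv2.imwrite("pics/w5.png",im)
for l,z in (("tester",.07),("tray_front",.046),("key",.118)): print(l,box("wrist",l,z,T))
```

```text
t 20.6333 tcp [620.4  28.1 251.2] xdir -113.9 tilt -1.0 j [ 18.  21.   3.  -0. -72. -41.] F [-0.2 -0.3 -0.6] M [0.04 0.07 0.02] w 87.1 0.0
tester (0.68, 22410, array([619.6,  25.5]), array([156.8, 169.8]), 2.1)
tray_front (0.6, 635, array([542. ,  22.6]), array([  8.3, 115. ]), 1.7)
key (0.97, 768, array([632.7, -12.8]), array([11.6, 54.8]), 26.1)
```

View pics/w5.png

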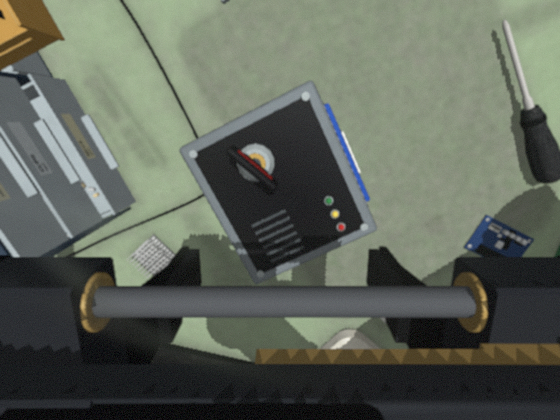

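The key stands at about -64°, which is 40° short of the start stop, so it sprang back to run. The tray is home, with its panel at (350,155) px. The robot is clear, so I hand the job in.

```bash
python3 -c "
from station import *
print(finish_job())"
```

```text
the job is handed in; nothing more can be done
None
```

The job is handed in: I pushed the tray fully home, turned the key to its start stop, held it there about 1.5 s and let go, and it sprang back to run. The highest finger pad reading was about 28 N, close to the 30 N limit, and the arm was clear by about 21 s.

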